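Shift the honey stirrer's drive into the green gear and start it

TASK

Push the gear lever through the H-gate until it is fully home at the end of the slot marked by the green disc, and only then press the white start button all the way down, and let it go. Do not pull the lever's knob up, and leave the jars, the bowl and the tools where they are. Finish clear of everything, with the lever still in the green slot.

Things in the scene. Friction and masses are not known exactly. Their poses are not given: they have to be found in the camera images.
- gearbox: Fixed green gearbox, 170 (x) x 150 (y) x 114 mm tall, motor on +x side. Origin: on the table under the gate's centre. x runs along the gate's slots, y across. The steel gate plate has a cross channel along y through its centre and three columns along x (six slots); the lever changes column only along the cross channel (x = 0). Lever pivot: 11 mm above the origin.
- knob_center (a point): Centre of the lever's black knob, a cylinder 24 mm across, 60 mm tall, 175 mm from the pivot (186 mm above the table when upright). In the gearbox frame: columns at y = +40, 0, -40 mm, cross channel x = 0, slot ends x = +-40 mm; slack +-5 mm. It starts inside the -x slot of the y = +40 column. Friction: it stays where left; 2 to 4 N move it.
- stem (a point): The point of the lever's 10 mm steel stem that lies in the gate plate, 111 mm above the table. In the gearbox frame it stands at y = +23.5, 0, -23.5 mm in the three columns and at x = +-23 mm at the slot ends.
- selector (a joint): Tilt of the lever along the slots, rad: 0 in the cross channel, about +0.23 at the +x slot ends, -0.23 at the -x ends.
- selector_side (a joint): Tilt of the lever across the slots, rad: about +0.23 in the +y column, 0 in the middle one, -0.23 in the -y column; slack 0.025.
- knob (a joint): How far the knob is pulled up along the stem, m: 0 is down, a spring holds it there with 6 N; at most 0.012.
- mark_green: Green disc, 17 mm across, on the gate plate beyond the end of the slot it marks: in the gearbox frame x = +50 or -50 mm, y = 0 (middle column) or -23.5 mm (the -y column). It may be at any of these four slots; red, yellow and blue discs mark the others. Origin at its centre, 114 mm above the table.
- start_top (a point): Centre of the top of the white start button, 32 mm across, on a grey station box fixed to the table to the right (-y) of the gearbox. Pressed straight down.
- start (a joint): Travel of the start button, m: 0 released, 0.006 fully down, takes 5 N; it springs back.
- jar_a_mid (a point): Middle of a honey jar with brass lid, 68 mm across, 92 mm tall, loose; right of the motor.
- jar_b_mid (a point): Middle of a like jar, left of the gearbox.
- jar_c_mid (a point): Middle of a like jar, left of the gearbox, further away.
- jar_lid_center (a point): Centre of a loose brass jar lid, 68 mm across, 12 mm thick.
- bowl_mid (a point): Middle of a white bowl, 120 mm across, 50 mm tall, loose.
- spatula_grip (a point): Handle of a loose spatula lying on the table at the right.
- brush_grip (a point): Handle of a loose brush lying on the table at the left.
Mind the look-alikes: they are no part of the job. What is shaped like the part that bears start_top but purple or red is not meant.

How it is judged:
By the outcome, as a careful person would: the job done as asked, in the order asked, and still so for the second after the job is handed in, with the robot touching nothing.
It also fails if it takes over 58 s, if anything falls off the work surface, if the arm or the gripper's body presses on something with over 40 N, if the wrist force passes 120 N, or if a joint passes its speed limit or range.

ROBOT

A 6-joint arm with a two-finger parallel gripper is mounted at the origin on the work surface. World frame = base frame: x ahead of the robot, y to its left, z up, the work surface at z = 0. Lengths are in mm, angles in rad, forces in N, time in s.
With the tool pointing down it reaches from about 275 to 750 mm from the base axis. Payload 10.2 kg.
Tool frame: the origin (TCP) lies at the very end of the fingers, on their centre line; the grasp point (between the pads) lies 19 mm behind it; z points along the fingers, x is the direction in which the jaws open and shut, and the axes are right-handed (so a half turn about z gives the same grasp; the last joint's range is limited). The gripper opens to 88 mm and grips with 3 to 60 N. Pads are 18 mm wide; open, the fingers measure 123 mm over their backs; the gripper's body (75 mm by 187 mm) begins 45 mm behind the grasp point.
Start: joints at [-1.407, 0.313, 1.498, -0, 1.331, -0.223], TCP at [198.032, -486.225, 238.72] pointing down, gripper open.
Joint ranges: [-2.94, 2.94], [-0.97, 2.17], [0.19, 2.56], [-1.23, 4.37], [0.02, 3.11], [-2.88, 2.88]. Speed limits (rad/s): [2.39, 2.39, 3.01, 3.14, 3.14, 3.14].

INTERFACE

Orientations are given as [roll, pitch, yaw] about the fixed x, y, z axes, in that order (R = Rz(yaw) Ry(pitch) Rx(roll)).
In Python, from bench import ctrl, read_camera, workorder gives the robot as it stands.
- The arm moves only by the tool drive_tool, never from a script. Its argument "series" is one flat list of numbers, 5 for each row, row after row: the closure, from 0 (fully open) to 1 (shut), then the shift along the world's x, y, z in mm, then the turn about the world's z in rad. A call has 1 to 5 rows; each row shifts and turns the pose as measured when the row begins; what a row does not reach is not made up. A row lasts 1/8 s, in which the tool goes at most 62.5 mm and 10.7 degrees, less where a joint would pass 70% of its speed; a pose out of reach is approached as far as the arm can. A call is refused whole if a number of a shift passes 62.5 or a number of a turn 0.188, either way. A call with a gripper value outside its range is refused whole. The fingers move at their own pace and stop on an object; "grip_force" is the grip in N (left out, the last holds). Time passes only in rows, so rows that do not move let the fingers close. It gives the time, the measured TCP pose, the force and the opening at its end, in the units of the state.
- ctrl.get_state(): the state, without advancing time (a new reading comes with each control period).
- read_camera(name): name is "side" or "top" or "wrist"; returns a dict with "img" (420x560x3 uint8, blue, green, red), "K" (3x3 intrinsics, pixels), "R" (3x3) and "t" (3): a world point X has camera coordinates R X + t. Camera axes: x right, y down, z forward; pixel columns grow to the right and rows downward; lengths in mm; the calibration is good to about 2 mm. A picture is of the moment at which its call begins. There is no depth.
- workorder.hand_in(): hands the job in, once; it reports no verdict.
The state is a dict: "clock": time; "joints": joint angles; "joint_vel": joint speeds; "joint_efforts": joint torques, N m; "position": TCP position; "ee_rot": TCP orientation; "ft_force": force on the tool from outside, world axes, zero at the start; "ft_torque": the same for the moment, N m; "gripper_width": finger opening in mm.
Only numpy, scipy, OpenCV 4.12 (cv2) and the standard library are available. Lean on these libraries where they do the work, as an engineer would, in place of code of your own. Each camera call takes 0.05 s, during which the arm holds its last target.

## Working session

There is one attempt and no reset: what is moved stays moved. The work goes in short steps, Python scripts to look and compute and a tool call to move; the robot and the scene stay as the last step left them, time stands still between calls to the robot, and variables do not carry over. Pictures are saved under pics/ and viewed, and the job is handed in when it is done.

Besides the shell and the picture viewer there is one more tool, called by a JSON object that holds its "name" and its "arguments", one argument or row to a line. drive_tool: Moves the arm, as the interface text tells. Its arguments: {"type":"object","properties":{"series":{"type":"array"},"grip_force":{"type":"number"}},"required":["series"]}

```bash
ls; mkdir -p pics
python3 - <<'E'
from bench import ctrl, read_camera
import cv2, pickle
d={}
for n in ("side","top","wrist"):
    c=read_camera(n); d[n]=c; cv2.imwrite(f"pics/{n}0.png",c["img"]); print(n,c["K"].tolist(),c["R"].round(4).tolist(),c["t"].round(1).tolist())
pickle.dump(d,open("cam0.pkl","wb"))
print(ctrl.get_state())
E
```

```text
pics
side [[422.01921325789533, 0.0, 279.113066401089], [0.0, 422.01921325789533, 213.8601891288382], [0.0, 0.0, 1.0]] [[-0.989, -0.1468, -0.0189], [-0.0634, 0.5353, -0.8423], [0.1338, -0.8318, -0.5387]] [507.8, 141.8, 1131.5]
top [[428.5806237575261, 0.0, 277.489413808199], [0.0, 428.5806237575261, 207.78890846003048], [0.0, 0.0, 1.0]] [[-0.0152, -0.9999, -0.0031], [-0.9848, 0.0155, -0.1728], [0.1728, 0.0004, -0.9849]] [7.5, 556.0, 1342.0]
wrist [[321.24359061252335, 0.0, 280.2118570696331], [0.0, 321.24359061252335, 210.26943894520525], [0.0, 0.0, 1.0]] [[0.3781, -0.9258, -0.0017], [-0.8913, -0.3645, 0.2695], [-0.2501, -0.1004, -0.963]] [-525.0, -37.5, 388.6]
{'clock': 0.15, 'joints': array([-1.40736895e+00,  3.13320960e-01,  1.49823019e+00, -1.01884141e-05,
        1.33096941e+00, -2.23433652e-01]), 'joint_vel': array([-1.19208050e-03,  6.62911231e-05, -2.11352418e-03,  1.81275481e-03,
        4.93531390e-04, -7.84562441e-04]), 'joint_efforts': array([ 1.55440580e-04, -4.02305424e+01, -2.52320051e+01,  6.93695806e-02,
        3.43796751e-02, -7.06412789e-05]), 'position': array([ 198.01563375, -486.04299637,  238.30498055]), 'ee_rot': array([-3.14139670e+00,  9.07033216e-04, -1.18393278e+00]), 'ft_force': array([-0.99520962,  0.27962257,  0.9416246 ]), 'ft_torque': array([-0.00731181,  0.07307879,  0.03066727]), 'gripper_width': 88.0146033422613}
```

View pics/side0.png

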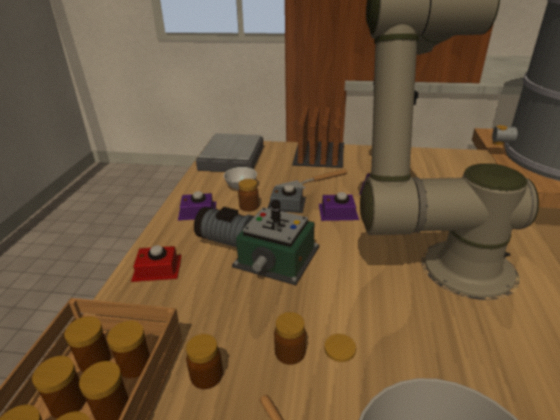

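View pics/top0.png

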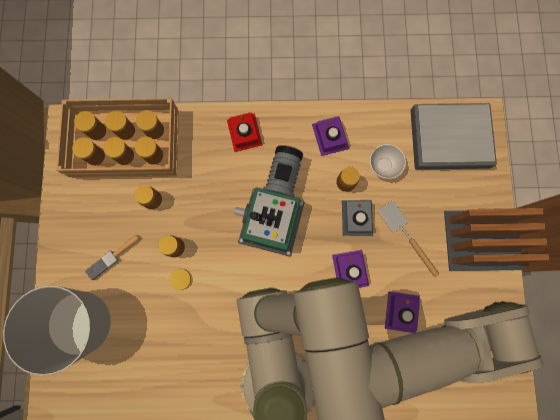

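View pics/wrist0.png

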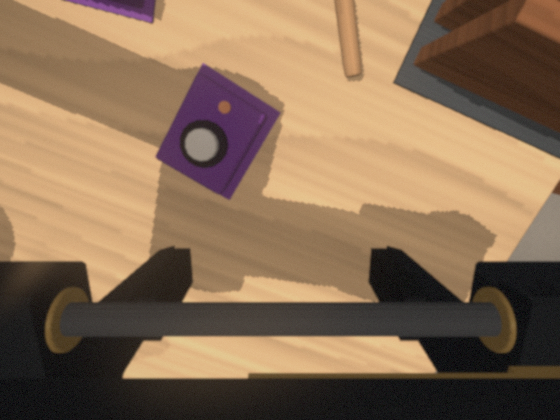

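The top view shows the gearbox near (271,219), its motor at (285,165), the grey station with its button at (360,217), and jar A at (348,179). I'll zoom in on these.

Run:
```python
import cv2,pickle
d=pickle.load(open("cam0.pkl","rb"))
a=d["top"]["img"][170:270,225:385]; cv2.imwrite("pics/topz.png",cv2.resize(a,None,fx=5,fy=5,interpolation=cv2.INTER_CUBIC))
a=d["side"]["img"][175:285,190:330]; cv2.imwrite("pics/sidez.png",cv2.resize(a,None,fx=5,fy=5,interpolation=cv2.INTER_CUBIC))
```

```text
(no output)
```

View pics/topz.png

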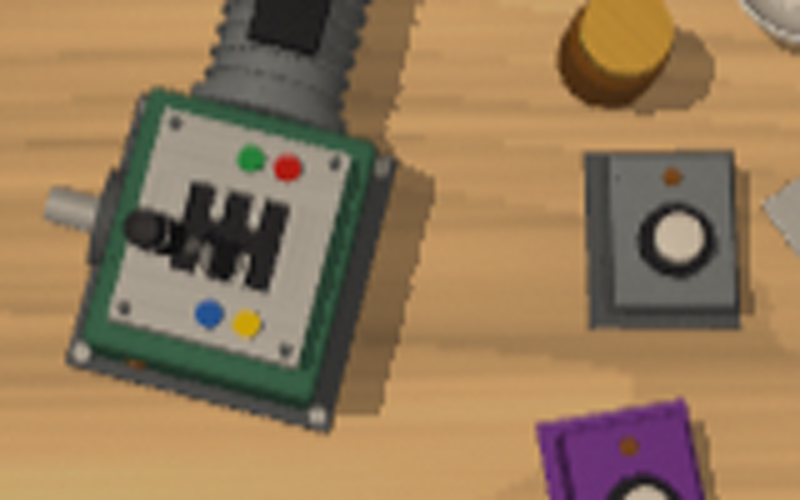

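View pics/sidez.png

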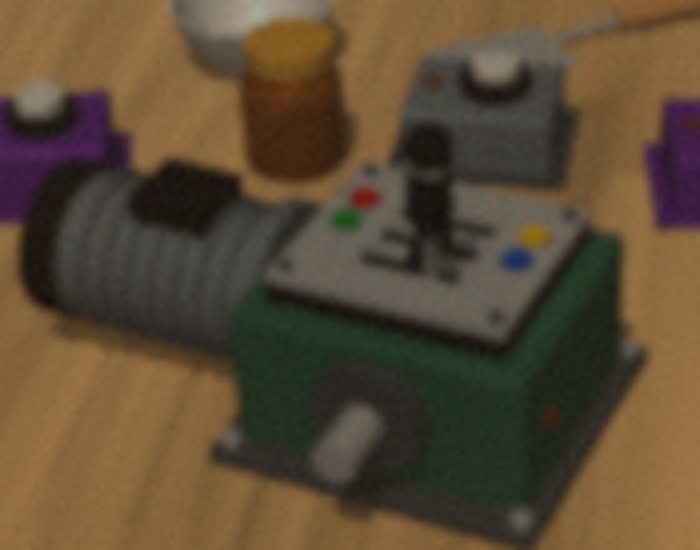

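Green disc at top pixel ≈(275,202), at the motor (+x) end of the middle column. Red (+x, -y), blue (-x, middle), yellow (-x, -y). I'll measure by casting rays.

```bash
cat > h.py <<'E'
import numpy as np, cv2
def ray(c,uv):
    d=np.linalg.inv(c["K"])@np.array([uv[0],uv[1],1.]); return -c["R"].T@c["t"], c["R"].T@d
def plane(c,uv,z):
    o,d=ray(c,uv); return o+d*(z-o[2])/d[2]
def proj(c,X):
    p=c["K"]@(c["R"]@np.asarray(X,float)+c["t"]); return p[:2]/p[2]
def two(c1,u1,c2,u2):
    (o1,d1),(o2,d2)=ray(c1,u1),ray(c2,u2)
    s=np.linalg.lstsq(np.c_[d1,-d2],o2-o1,rcond=None)[0]
    p,q=o1+d1*s[0],o2+d2*s[1]; return (p+q)/2,np.linalg.norm(p-q)
HS={"green":((45,85),90,60),"red":((172,182),120,80),"blue":((105,125),110,60),"yellow":((22,32),150,120)}
def blobs(img,box,name):
    x0,y0,x1,y1=box; h=cv2.cvtColor(img[y0:y1,x0:x1],cv2.COLOR_BGR2HSV)
    (a,b),s,v=HS[name]; H=h[...,0].astype(int)
    m=((H>=a)&(H<=b)|((name=="red")&(H<6)))&(h[...,1]>s)&(h[...,2]>v)
    n,_,st,ce=cv2.connectedComponentsWithStats(m.astype(np.uint8))
    return [(st[i,4],(ce[i]+[x0,y0]).round(1).tolist()) for i in range(1,n) if st[i,4]>3]
E
python3 - <<'E'
import pickle; from h import *
d=pickle.load(open("cam0.pkl","rb"))
G={"green":(50,0),"red":(50,-23.5),"blue":(-50,0),"yellow":(-50,-23.5)}
# pts boxes: interior of plate
for n,box in(("top",(258,192,294,245)),("side",(245,210,310,232))):
    c=d[n]; P=[];Q=[]
    for k in G:
        b=blobs(c["img"],box,k); print(n,k,b)
        if b:
            uv=max(b)[1]; P.append(plane(c,uv,114)[:2]); Q.append(G[k]); print(P[-1].round(1))
    P=np.array(P);Q=np.array(Q,float)
    a=P-P.mean(0);q=Q-Q.mean(0)
    th=np.arctan2((q[:,0]*a[:,1]-q[:,1]*a[:,0]).sum(),(q*a).sum()); R=np.array([[np.cos(th),-np.sin(th)],[np.sin(th),np.cos(th)]])
    o=P.mean(0)-R@Q.mean(0); print(n,"yaw",th,"o",o,"res",(P-(Q@R.T+o)).round(1).tolist())
# button
t=plane(d["top"],(225+680/5,170+238/5),80); print(t)
print(two(d["top"],(225+680/5-.4,170+237/5-.4),d["side"],(190+495/5-.4,175+68/5-.4)))
E
```

```text
top green [(np.int32(72), [280.2, 194.9]), (np.int32(20), [274.8, 201.2]), (np.int32(209), [279.7, 235.3])]
[459.1  -6.6]
top red [(np.int32(23), [282.0, 203.2])]
[558.7 -15.3]
top blue [(np.int32(18), [266.2, 232.5])]
[468.3  34.5]
top yellow [(np.int32(21), [273.9, 234.2])]
[462.7  11.1]
top yaw -0.4490271715905004 o [492.3248301   16.50539422] res [[-78.3, -1.4], [31.5, 11.0], [21.1, -3.7], [25.7, -6.0]]
side green [(np.int32(15), [258.9, 218.4])]
[566.    4.4]
side red [(np.int32(18), [262.8, 214.2])]
[559.3 -17.6]
side blue [(np.int32(11), [293.0, 226.4])]
[469.8  31.5]
side yellow []
side yaw -0.2734699914747743 o [517.76174763  18.16582031] res [[0.1, -0.2], [-0.3, 0.4], [0.2, -0.2]]
[ 514.91878491 -264.08730009   80.        ]
(array([ 520.11556483, -266.81897642,   59.99051508]), np.float64(0.5054231418883007))
```

Run:
```python
import pickle; from h import *
d=pickle.load(open("cam0.pkl","rb"))
Q=np.array([(50,0),(50,-23.5),(-50,0),(-50,-23.5)])
c=d["top"]; P=np.array([plane(c,u,114)[:2] for u in [(274.8,201.2),(282,203.2),(266.2,232.5),(273.9,234.2)]])
a=P-P.mean(0);q=Q-Q.mean(0)
th=np.arctan2((q[:,0]*a[:,1]-q[:,1]*a[:,0]).sum(),(q*a).sum()); R=np.array([[np.cos(th),-np.sin(th)],[np.sin(th),np.cos(th)]])
o=P.mean(0)-R@Q.mean(0); print("yaw",th,"o",o,"res",(P-(Q@R.T+o)).round(1).tolist())
th=-.272; R=np.array([[np.cos(th),-np.sin(th)],[np.sin(th),np.cos(th)]]); o=(o+[517.8,18.2])/2
for nm,g,z in(("start",(-40,40),182),("x0y40",(0,40),184),("x0y0",(0,0),186),("green",(40,0),184)):
    w=R@g+o; print(nm,w.round(1),"top px",proj(c,[*w,z]).round(1),"side px",proj(d["side"],[*w,z]).round(1))
# button white masks
B={}
for n,box in(("top",(345,200,375,230)),("side",(275,178,305,205))):
    x0,y0,x1,y1=box; im=d[n]["img"][y0:y1,x0:x1]; h=cv2.cvtColor(im,cv2.COLOR_BGR2HSV)
    m=((h[...,1]<70)&(h[...,2]>(150 if n=='top' else 140))).astype(np.uint8)
    k,_,st,ce=cv2.connectedComponentsWithStats(m)
    for i in range(1,k):
        if st[i,4]>8: print(n,st[i],(ce[i]+[x0,y0]).round(1)); B[n]=ce[i]+[x0,y0]
print(two(d["top"],B["top"],d["side"],B["side"]))
# jars etc top positions
for n,u in(("jarA lid",(225+628/5,170+35/5)),):
    print(n,plane(c,u,92).round(0))
```

```text
yaw -0.2725169594665786 o [516.95196016  20.60470057] res [[0.3, -0.3], [-0.1, 0.2], [-0.5, 0.5], [0.3, -0.4]]
start [489.6  68.7] top px [253.7 222.7] side px [283.2 211.5]
x0y40 [528.1  57.9] top px [257.3 209.5] side px [268.5 207.6]
x0y0 [517.4  19.4] top px [270.5 212.8] side px [275.1 199.4]
green [555.9   8.7] top px [274.  199.9] side px [261.2 197.1]
top [11 13  9  9 67] [360.2 216.9]Traceback (most recent call last):
  File "<stdin>", line 19, in <module>
KeyError: 'side'
```

Run:
```python
import pickle; from h import *
d=pickle.load(open("cam0.pkl","rb"))
c=d["top"]
th=-.272; R=np.array([[np.cos(th),-np.sin(th)],[np.sin(th),np.cos(th)]]); o=np.array([517.4,19.4])
for u,z in(((254.2,215.2),213),):
    w=plane(c,u,z); print(w, R.T@(w[:2]-o))
p=two(c,(254.2,215.2),d["side"],(190+428/5-.4,175+135/5-.4)); print(p, R.T@(p[0][:2]-o))
print("btn",[two(c,(360.2,216.9),d["side"],(190+495/5-.4,175+v/5-.4)) for v in (64,68,72)])
for z in (60,70,80): print(plane(c,(360.2,216.9),z), plane(d["side"],(288.6,188.0),z))
```

```text
[506.76704188  65.41533766 213.        ] [-22.6044518   41.46697309]
(array([508.56823093,  65.80072301, 207.37908819]), np.float64(1.8017837276119397)) [-20.97301959  42.32209459]
btn [(array([ 519.82494231, -264.74377692,   64.16355636]), np.float64(0.4936779808623499)), (array([ 520.13003743, -265.40071249,   60.81011487]), np.float64(0.09762607545949088)), (array([ 520.43614496, -266.05972227,   57.44530954]), np.float64(0.29979407081205894))]
[ 520.20275619 -265.55941634   60.        ] [ 520.54471863 -268.19160168   60.        ]
[ 518.69669036 -263.6164844    70.        ] [ 518.17719695 -250.39058117   70.        ]
[ 517.19062453 -261.67355245   80.        ] [ 515.80967527 -232.58956067   80.        ]
```

Knob found at about gearbox (-20, 37), partway into the slot. Gearbox yaw is -0.272 and its origin (517.4, 19.4). The button top is at (520, -265.5, 60). Next I'll shut the fingers, turn the jaw axis along the gearbox y, and move to the -x side of the knob.

{"name": "drive_tool", "arguments": {
  "series": [1,27,56,0,-0.18,1,27,56,0,-0.18,1,27,56,0,-0.18,1,27,56,0,-0.12,1,27,56,0,0],
  "grip_force": 20
}}

```text
clock: 0.78
position: [330.3, -208.0, 236.7]
ee_rot: [-3.141, 0.003, -1.858]
ft_force: [2.1, -0.0, -0.3]
gripper_width: 39.9
```

{"name": "drive_tool", "arguments": {
  "series": [1,27,56,0,0,1,27,56,0,0,1,27,56,0,0,1,27,56,0,0,1,20,40,0,0]
}}

```text
clock: 1.4
position: [457.9, 60.7, 237.0]
ee_rot: [-3.14, 0.002, -1.858]
ft_force: [0.4, -2.3, 0.2]
gripper_width: 0.4
```

{"name": "drive_tool", "arguments": {
  "series": [1,7,15,0,0.015,1,0,0,-30,0,1,0,0,-31,0,1,0,0,0,0]
}}

```text
clock: 1.9
position: [465.3, 79.7, 174.0]
ee_rot: [-3.14, 0.003, -1.836]
ft_force: [-0.1, -0.9, 0.0]
gripper_width: 0.2
```

```bash
cat > snap.py <<'E'
import sys,pickle; from h import *
from bench import ctrl, read_camera
tag=sys.argv[1]
a=read_camera("top");b=read_camera("side")
pickle.dump({"top":a,"side":b},open(f"cam_{tag}.pkl","wb"))
A=cv2.resize(a["img"][180:250,225:325],None,fx=4,fy=4,interpolation=cv2.INTER_CUBIC)
B=cv2.resize(b["img"][165:265,200:300],None,fx=4,fy=4,interpolation=cv2.INTER_CUBIC)
A=cv2.copyMakeBorder(A,0,120,0,0,cv2.BORDER_CONSTANT)
cv2.imwrite(f"pics/s_{tag}.png",np.hstack([A,B]))
s=ctrl.get_state(); print(s["clock"],s["position"].round(1),s["ft_force"].round(1))
th=-.272; R=np.array([[np.cos(th),-np.sin(th)],[np.sin(th),np.cos(th)]])
print("gear frame tcp",(R.T@(s["position"][:2]-[517.4,19.4])).round(1))
E
python3 snap.py a
```

```text
2.0 [466.6  79.4 176.2] [1.2 0.9 1.2]
gear frame tcp [-65.1  44.2]
```

View pics/s_a.png

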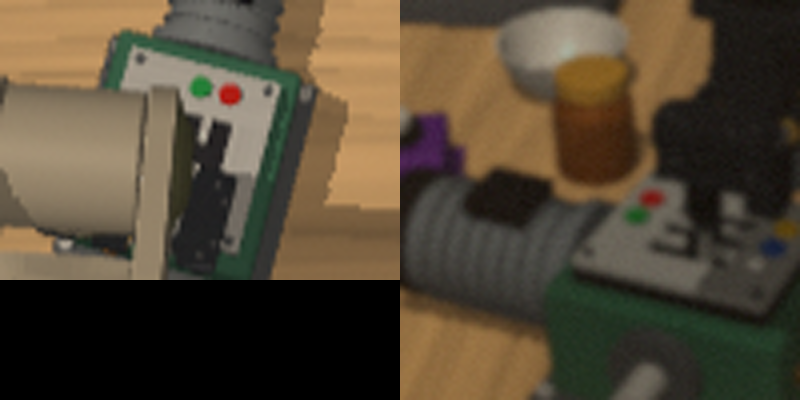

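{"name": "drive_tool", "arguments": {
  "series": [1,10,-4,0,0,1,10,-4,0,0,1,8,-3,0,0]
}}

```text
clock: 2.38
position: [497.3, 67.6, 179.0]
ee_rot: [-3.132, 0.005, -1.837]
ft_force: [-1.9, 1.5, 1.6]
gripper_width: 0.5
```

{"name": "drive_tool", "arguments": {
  "series": [1,7,-2,0,0,1,7,-2,0,0]
}}

```text
clock: 2.62
position: [512.3, 63.2, 179.2]
ee_rot: [-3.132, 0.004, -1.837]
ft_force: [-2.7, 0.3, 3.2]
gripper_width: 0.7
```

```bash
python3 snap.py b
```

```text
2.725 [512.6  63.  179.1] [-0.  -1.2 -0.3]
gear frame tcp [-16.3  40.7]
```

View pics/s_b.png

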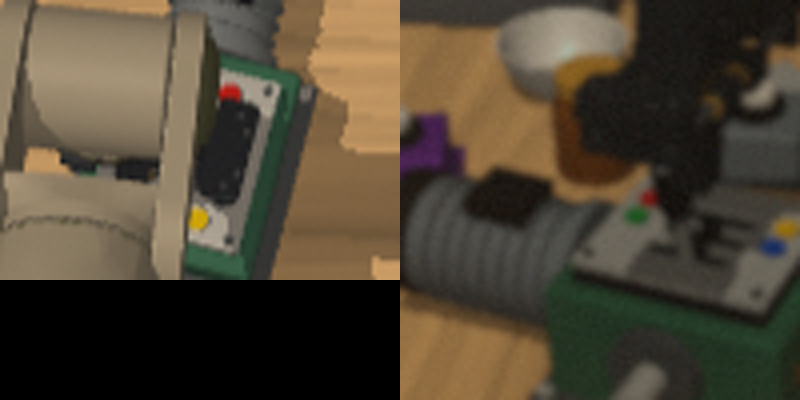

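{"name": "drive_tool", "arguments": {
  "series": [1,-24,7,0,0,1,7,27,0,0,1,7,27,0,0,1,0,0,0,0]
}}

```text
clock: 3.22
position: [502.6, 124.9, 178.7]
ee_rot: [-3.13, 0.004, -1.838]
ft_force: [0.5, -0.1, -0.0]
gripper_width: 0.5
```

```bash
python3 snap.py c
```

```text
3.325 [502.4 123.6 178.7] [-0.2  0.1 -0.8]
gear frame tcp [-42.4  96.4]
```

View pics/s_c.png

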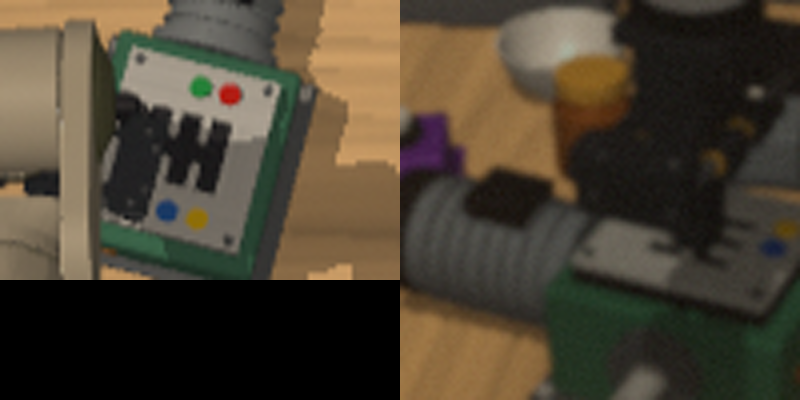

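Run:
```python
import pickle; from h import *
d=pickle.load(open("cam_c.pkl","rb")); c=d["top"]
th=-.272; R=np.array([[np.cos(th),-np.sin(th)],[np.sin(th),np.cos(th)]]); o=np.array([517.4,19.4])
for u in((256.2,205.7),(257,206.5)):
    print(R.T@(plane(c,u,213)[:2]-o))
for g in((0,40),(5,40),(40,40)): print(g,proj(c,[*(R@(np.array(g)*205/175)+o),213]))
A=cv2.resize(c["img"][195:235,240:290],None,fx=14,fy=14,interpolation=cv2.INTER_CUBIC); cv2.imwrite("pics/cz.png",cv2.convertScaleAbs(A,alpha=1.8,beta=10))
```

```text
[ 5.3536758  43.16718297]
[ 3.69223854 40.34726448]
(0, 40) [254.46149757 207.16240493]
(5, 40) [255.00042282 205.21021498]
(40, 40) [258.74902163 191.63138034]
```

View pics/cz.png

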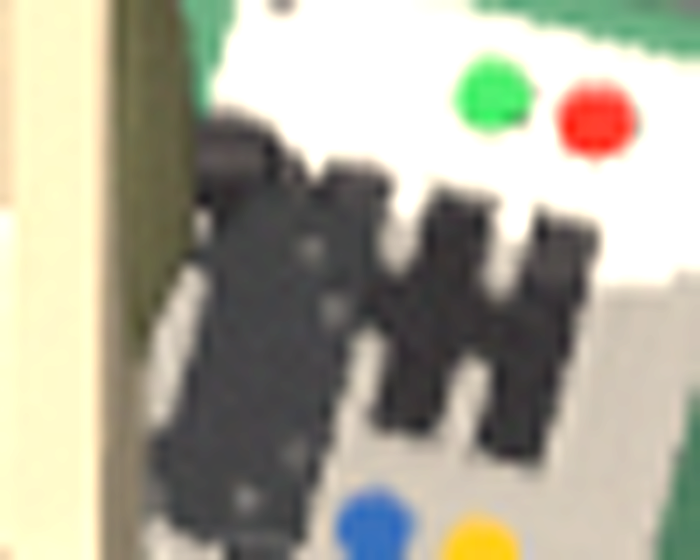

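{"name": "drive_tool", "arguments": {
  "series": [1,21,-6,0,0,1,21,-6,0,0,1,-5,-17,0,0,1,-2,-8,0,0,1,-2,-8,0,0]
}}

```text
clock: 3.95
position: [534.8, 73.6, 179.4]
ee_rot: [-3.129, 0.004, -1.842]
ft_force: [1.1, 1.8, 2.5]
gripper_width: 0.4
```

{"name": "drive_tool", "arguments": {
  "series": [1,-2,-6,0,0,1,-2,-6,0,0]
}}

```text
clock: 4.2
position: [530.3, 60.8, 180.0]
ee_rot: [-3.128, 0.005, -1.842]
ft_force: [0.8, 1.0, 2.4]
gripper_width: 0.4
```

```bash
python3 snap.py d
```

```text
4.3 [530.2  60.6 179.8] [ 0.  -0.3 -0.2]
gear frame tcp [ 1.3 43.1]
```

View pics/s_d.png

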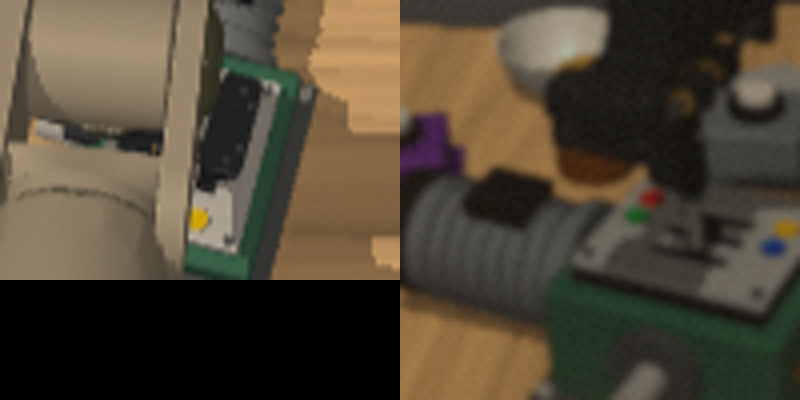

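{"name": "drive_tool", "arguments": {
  "series": [1,-2,-6,0,0,1,-1,-5,0,0,1,0,0,0,0]
}}

```text
clock: 4.68
position: [526.7, 49.1, 179.5]
ee_rot: [-3.129, 0.004, -1.842]
ft_force: [1.2, 0.4, 1.3]
gripper_width: 0.7
```

{"name": "drive_tool", "arguments": {
  "series": [1,5,18,0,0,1,-14,4,0,0,1,-24,7,0,0,1,-24,7,0,0,1,0,0,0,0]
}}

```text
clock: 5.3
position: [468.6, 89.8, 178.3]
ee_rot: [-3.132, 0.003, -1.841]
ft_force: [0.0, 0.2, 0.4]
gripper_width: 0.6
```

```bash
python3 snap.py e
```

```text
5.4 [469.9  89.1 178.3] [ 0.3 -0.3 -0.4]
gear frame tcp [-64.5  54.4]
```

View pics/s_e.png

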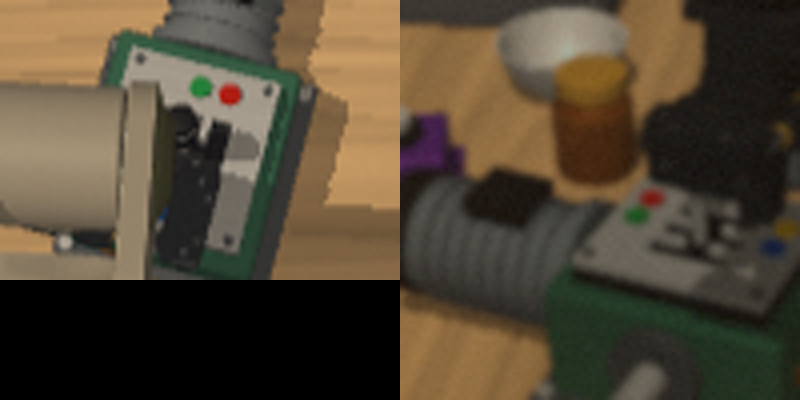

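Run:
```python
import pickle; from h import *
d=pickle.load(open("cam_e.pkl","rb")); c=d["top"]
th=-.272; R=np.array([[np.cos(th),-np.sin(th)],[np.sin(th),np.cos(th)]]); o=np.array([517.4,19.4])
print(R.T@(plane(c,(225+184/4-.4,180+122/4-.4),216)[:2]-o))
A=cv2.resize(c["img"][195:235,250:300],None,fx=14,fy=14,interpolation=cv2.INTER_CUBIC); cv2.imwrite("pics/ez.png",cv2.convertScaleAbs(A,alpha=1.8,beta=10))
```

```text
[ 2.9819365 -0.0953751]
```

View pics/ez.png

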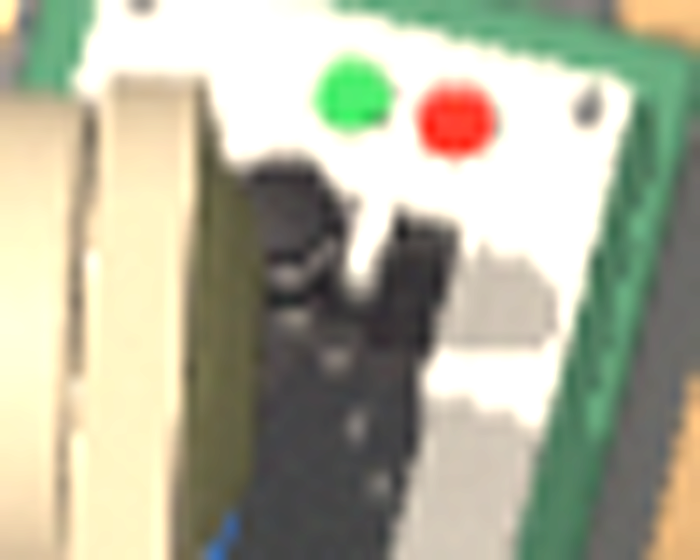

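The knob's top is at gearbox (3, 0), so it is upright in the middle column. Next I'll go behind it and push +x into the green slot.

{"name": "drive_tool", "arguments": {
  "series": [1,-7,-26,0,0,1,-7,-26,0,0,1,14,-4,0,0,1,12,-3,0,0,1,9,-3,0,0]
}}

```text
clock: 6.02
position: [495.5, 24.8, 178.0]
ee_rot: [-3.13, 0.003, -1.842]
ft_force: [-0.4, 0.6, -0.0]
gripper_width: 0.4
```

{"name": "drive_tool", "arguments": {
  "series": [1,10,-3,0,0,1,8,-2,0,0,1,7,-2,0,0,1,6,-2,0,0]
}}

```text
clock: 6.52
position: [527.8, 15.9, 177.1]
ee_rot: [-3.134, 0.002, -1.841]
ft_force: [-2.8, 0.5, -1.0]
gripper_width: 0.4
```

```bash
python3 snap.py f
```

```text
6.625 [528.2  15.7 177.3] [-0.3 -0.1  0.7]
gear frame tcp [11.4 -0.7]
```

View pics/s_f.png

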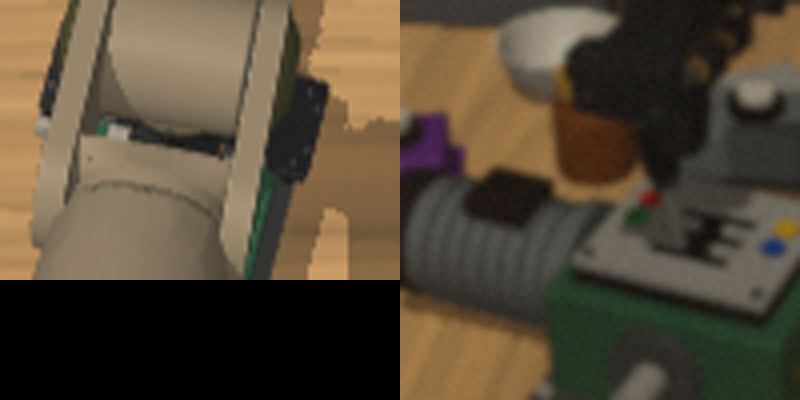

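{"name": "drive_tool", "arguments": {
  "series": [1,4,-1,0,0,1,3,-1,0,0]
}}

```text
clock: 6.88
position: [535.0, 13.9, 177.1]
ee_rot: [-3.134, 0.002, -1.841]
ft_force: [-5.4, 1.5, -1.0]
gripper_width: 0.4
```

{"name": "drive_tool", "arguments": {
  "series": [1,3,-1,0,0]
}}

```text
clock: 7.0
position: [536.3, 13.6, 176.7]
ee_rot: [-3.14, 0.002, -1.84]
ft_force: [-15.8, 5.3, 5.4]
gripper_width: 0.2
```

{"name": "drive_tool", "arguments": {
  "series": [1,3,-1,0,0]
}}

```text
clock: 7.12
position: [536.9, 13.5, 176.5]
ee_rot: [3.136, 0.002, -1.84]
ft_force: [-21.0, 4.2, 9.9]
gripper_width: 0.6
```

{"name": "drive_tool", "arguments": {
  "series": [1,3,-1,0,0]
}}

```text
clock: 7.25
position: [537.1, 13.5, 176.5]
ee_rot: [3.127, 0.002, -1.839]
ft_force: [-21.5, 5.0, 11.1]
gripper_width: 0.6
```

{"name": "drive_tool", "arguments": {
  "series": [1,-10,3,0,0,1,-15,4,0,0,1,0,0,40,0,1,0,0,30,0,1,0,0,0,0]
}}

```text
clock: 7.88
position: [512.0, 20.5, 249.3]
ee_rot: [3.133, 0.002, -1.839]
ft_force: [-0.6, 0.0, 0.3]
gripper_width: 0.5
```

{"name": "drive_tool", "arguments": {
  "series": [1,1,-57,0,0,1,1,-57,0,0,1,1,-57,0,0,1,1,-57,0,0,1,0,0,0,0]
}}

```text
clock: 8.5
position: [514.4, -213.7, 242.9]
ee_rot: [3.13, 0.003, -1.837]
ft_force: [-0.5, 1.3, -0.8]
gripper_width: 0.4
```

```bash
python3 snap.py g
python3 - <<'E'
from bench import read_camera,ctrl
import cv2
c=read_camera("wrist");cv2.imwrite("pics/wg.png",c["img"]);print(c["R"].tolist(),c["t"].tolist());print(ctrl.get_state()["ee_rot"])
cv2.imwrite("pics/tg.png",read_camera("top")["img"])
E
```

```text
8.6 [ 514.8 -210.6  243.6] [-0.5  1.   0.3]
gear frame tcp [  59.2 -222.2]
[[-0.25841651916082264, -0.966028129494747, -0.0032489459345793467], [-0.9274737283996899, 0.24715953355255774, 0.28054348700773923], [-0.27020989203429185, 0.07551038338509278, -0.9598358173395354]] [-70.13113479983488, 488.8008551453866, 547.2834598531388]
[ 3.13107149  0.00333328 -1.83179953]
```

View pics/s_g.png

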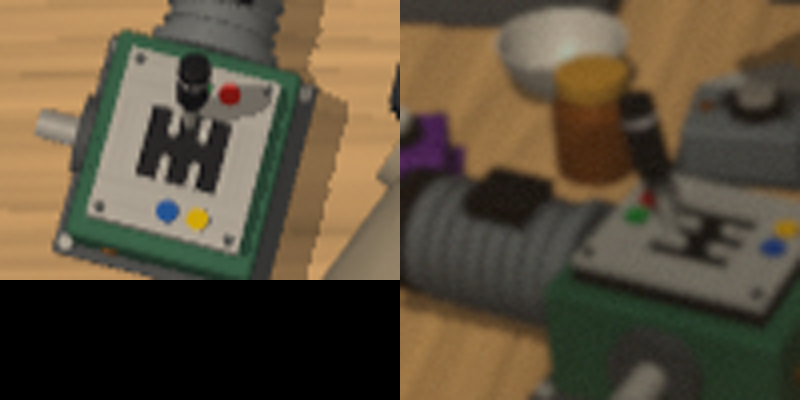

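View pics/wg.png

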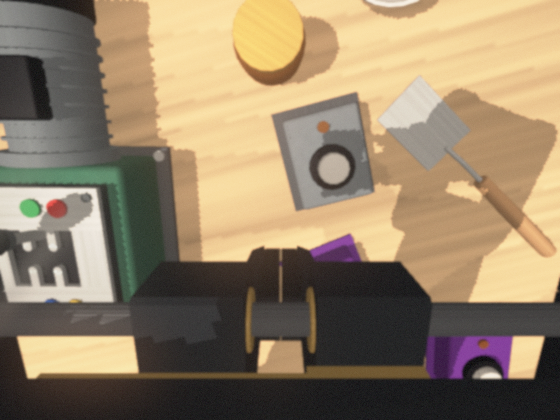

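View pics/tg.png

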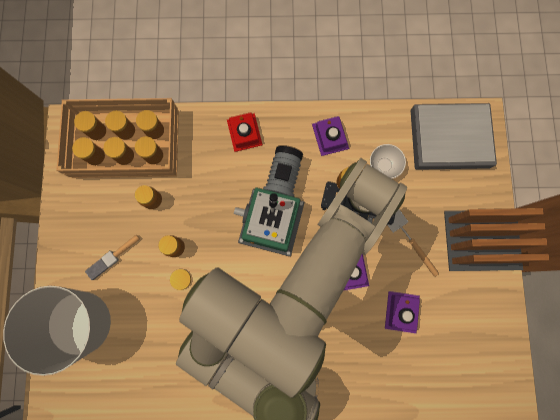

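Run:
```python
import pickle; from h import *
d=pickle.load(open("cam_g.pkl","rb")); c=d["top"]
th=-.272; R=np.array([[np.cos(th),-np.sin(th)],[np.sin(th),np.cos(th)]]); o=np.array([517.4,19.4])
print("knob top",R.T@(plane(c,(225+195/4-.4,180+64/4-.4),211)[:2]-o))
p=two(c,(225+195/4-.4,180+64/4-.4),d["side"],(200+637/4-.4,165+103/4-.4)); print(p,R.T@(p[0][:2]-o))
w={"R":np.array([[-0.25841651916082264,-0.966028129494747,-0.0032489459345793467],[-0.9274737283996899,0.24715953355255774,0.28054348700773923],[-0.27020989203429185,0.07551038338509278,-0.9598358173395354]]),"t":np.array([-70.13113479983488,488.8008551453866,547.2834598531388]),"K":np.array([[321.2436,0,280.2119],[0,321.2436,210.2694],[0,0,1]])}
print(two(w,(333,167),c,(360.2,216.9)), two(w,(333,167),d["side"],(288.6,188.0)), plane(w,(333,167),60))
```

```text
knob top [46.62967557  3.41907498]
(array([428.57302298,  29.37725265, 266.69532538]), np.float64(244.73932289910826)) [-88.24177135 -14.2536734 ]
(array([ 520.74695896, -267.66176426,   54.91585584]), np.float64(2.2446408057815916)) (array([ 520.97063995, -268.30518974,   59.79260133]), np.float64(0.8382257038381422)) [ 521.42325359 -268.16939063   60.        ]
```

The knob's top is at gearbox x = 46.6 mm, and fully home should give 46.7, so the lever is home in the green slot. The button is at about (520.8, -267, 59). Next is the press.

{"name": "drive_tool", "arguments": {
  "series": [1,6,-56,0,0,1,0,0,-50,0,1,0,0,-50,0,1,0,0,-50,0,1,0,0,0,0]
}}

```text
clock: 9.32
position: [523.4, -260.3, 92.3]
ee_rot: [3.136, 0.002, -1.821]
ft_force: [0.1, 0.0, 0.5]
gripper_width: 0.9
```

{"name": "drive_tool", "arguments": {
  "series": [1,-2.5,-6.5,-15,0,1,0,0,-8,0,1,0,0,0,0]
}}

```text
clock: 9.7
position: [523.0, -267.6, 72.8]
ee_rot: [-3.14, -0.001, -1.819]
ft_force: [-0.4, 0.6, 0.1]
gripper_width: 0.4
```

{"name": "drive_tool", "arguments": {
  "series": [1,0,0,-4,0]
}}

```text
clock: 9.82
position: [523.5, -267.9, 69.7]
ee_rot: [-3.138, -0.002, -1.819]
ft_force: [0.1, -0.5, 0.9]
gripper_width: 0.4
```

{"name": "drive_tool", "arguments": {
  "series": [1,0,0,-4,0]
}}

```text
clock: 9.95
position: [523.6, -268.0, 66.0]
ee_rot: [-3.137, -0.003, -1.819]
ft_force: [-1.7, 1.3, 2.2]
gripper_width: 0.4
```

{"name": "drive_tool", "arguments": {
  "series": [1,-1,0,-3,0]
}}

```text
clock: 10.07
position: [523.2, -268.1, 63.3]
ee_rot: [-3.136, -0.003, -1.819]
ft_force: [3.1, 1.5, 3.5]
gripper_width: 0.4
```

{"name": "drive_tool", "arguments": {
  "series": [1,-1,0,-3,0]
}}

```text
clock: 10.2
position: [523.0, -268.3, 61.1]
ee_rot: [-3.133, -0.003, -1.819]
ft_force: [0.5, 5.7, 23.5]
gripper_width: 0.5
```

{"name": "drive_tool", "arguments": {
  "series": [1,0,0,-2,0]
}}

```text
clock: 10.32
position: [523.2, -268.3, 61.1]
ee_rot: [-3.132, -0.003, -1.819]
ft_force: [-9.4, 6.2, 27.9]
gripper_width: 0.6
```

{"name": "drive_tool", "arguments": {
  "series": [1,0,0,-2,0]
}}

```text
clock: 10.45
position: [523.1, -268.3, 61.1]
ee_rot: [-3.132, -0.004, -1.819]
ft_force: [-7.4, 5.1, 21.5]
gripper_width: -0.1
```

Run:
```python
from bench import read_camera,ctrl
import cv2
c=read_camera("side");cv2.imwrite("pics/sp.png",cv2.resize(c["img"][155:225,250:330],None,fx=8,fy=8,interpolation=cv2.INTER_CUBIC))
for i in range(3): print(ctrl.get_state()["position"][2],ctrl.get_state()["ft_force"].round(1))
```

```text
61.13049555190098 [-7.1  4.8 21.6]
61.13049555190098 [-7.1  4.8 21.6]
61.13049555190098 [-7.1  4.8 21.6]
```

View pics/sp.png

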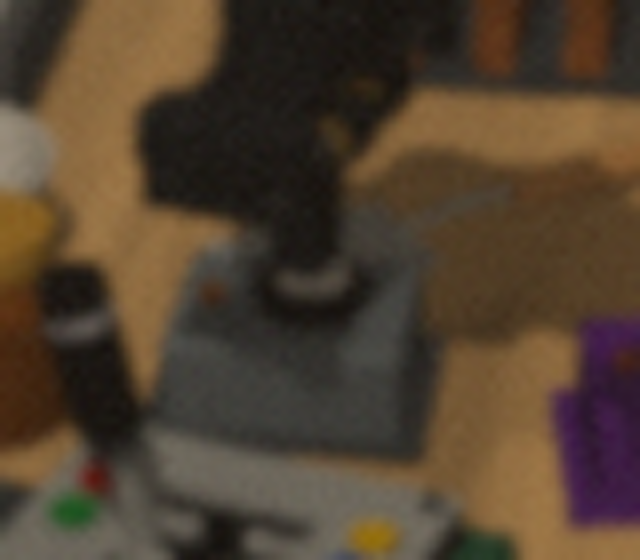

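{"name": "drive_tool", "arguments": {
  "series": [1,0,0,1.5,0]
}}

```text
clock: 10.62
position: [523.0, -268.2, 63.3]
ee_rot: [-3.132, -0.004, -1.819]
ft_force: [-0.3, 1.4, 3.8]
gripper_width: 0.8
```

{"name": "drive_tool", "arguments": {
  "series": [1,0,0,1.5,0]
}}

```text
clock: 10.75
position: [523.0, -268.2, 65.0]
ee_rot: [-3.132, -0.004, -1.819]
ft_force: [0.4, 1.8, 2.2]
gripper_width: 0.4
```

{"name": "drive_tool", "arguments": {
  "series": [1,0,0,1.5,0]
}}

```text
clock: 10.88
position: [523.0, -268.2, 66.5]
ee_rot: [-3.132, -0.004, -1.819]
ft_force: [1.0, 1.2, 1.5]
gripper_width: 0.3
```

{"name": "drive_tool", "arguments": {
  "series": [1,0,0,1.5,0]
}}

```text
clock: 11.0
position: [522.9, -268.2, 67.8]
ee_rot: [-3.132, -0.004, -1.819]
ft_force: [0.3, 0.4, 0.5]
gripper_width: 0.5
```

{"name": "drive_tool", "arguments": {
  "series": [1,0,0,2,0]
}}

```text
clock: 11.12
position: [522.6, -268.2, 69.4]
ee_rot: [-3.133, -0.004, -1.819]
ft_force: [0.3, -0.0, -0.2]
gripper_width: 0.2
```

The spring force fell smoothly to zero between 61 and 67.5 mm, about 6 mm of travel, so the button was pressed fully. I'll rise clear and check.

{"name": "drive_tool", "arguments": {
  "series": [1,0,0,50,0,1,0,0,60,0,1,0,0,60,0,1,-40,-40,10,0,1,-40,-40,0,0]
}}

```text
clock: 11.75
position: [440.6, -347.1, 253.6]
ee_rot: [-3.137, -0.004, -1.813]
ft_force: [0.6, 0.4, -0.4]
gripper_width: 0.5
```

{"name": "drive_tool", "arguments": {
  "series": [1,-40,-40,0,0,1,-40,-30,0,0,1,-40,-30,0,0,1,0,0,0,0,1,0,0,0,0]
}}

```text
clock: 12.38
position: [313.7, -451.3, 252.9]
ee_rot: [-3.139, -0.003, -1.818]
ft_force: [0.2, -0.4, 0.4]
gripper_width: 0.4
```

```bash
python3 snap.py h
python3 - <<'E'
import pickle; from h import *
d=pickle.load(open("cam_h.pkl","rb")); cv2.imwrite("pics/th.png",d["top"]["img"])
E
```

```text
12.475 [ 314.2 -451.1  252.9] [-0.4 -0.9 -0.7]
gear frame tcp [ -69.4 -507.8]
```

View pics/s_h.png

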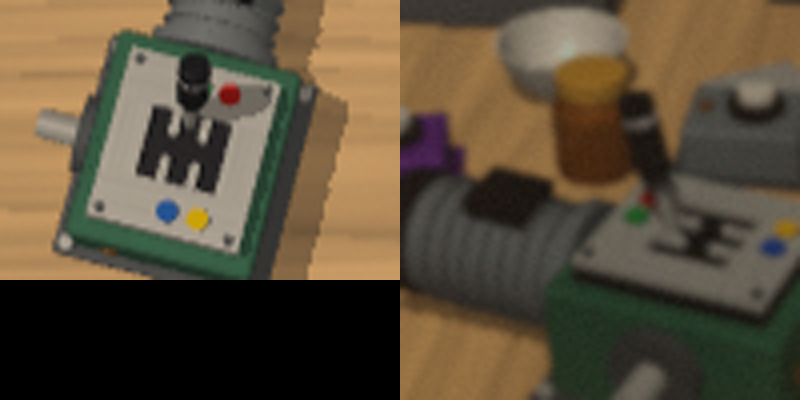

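View pics/th.png

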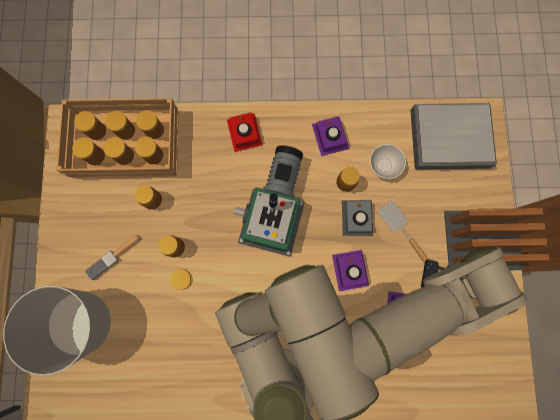

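The knob is still over the green disc (top-crop pixel (195,66)) and hasn't moved. The button is back up, and the jars, bowl, lid and tools are where they started. Handing in.

```bash
python3 -c "
from bench import workorder
print(workorder.hand_in())"
```

```text
the job is handed in; nothing more can be done
None
```

The lever is home in the green slot (middle column, motor side), and the start button was pressed fully afterwards and let go. I handed the job in at about 12.5 s; no verdict is reported.

**Lever:** I pushed it with shut fingers in three moves: out of its -x slot, across the channel, then into the green slot until it stopped firmly at about 21 N. The top of the knob then measured x = 46.6 mm in the gearbox frame, against 46.7 expected. The knob was only ever pushed, never gripped.

**Button:** It bottomed out at z = 61.1 mm. The spring force faded to zero by about 67.5 mm on release, which fits the 6 mm travel.

**Last checks:** The final pictures show the lever still in the green slot and the button back up. By eye, the jars, lid, bowl, spatula and brush had not moved, and the arm was clear with the force reading near zero.

**Disagreements:**
- The cameras put the button top at about 55 to 64 mm, lower than the roughly 67 mm found by touch. I trusted the touch.
- One attempt to locate the knob from two views used a wrong pixel offset, so I discarded it and relied on the top view.

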